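# Set up the consolidation press for its calibration run

## Task

Get the consolidation press ready for its calibration run: lower the steel disc that fits the round recess of the pedestal into it until it sits flat on the bottom, then put the loading cap on the disc so that its skirt drops over the disc's edge. Last, swing the yoke fully upright so that its screw stands over the cap. Set the parts down gently, without dropping them, and leave the smaller disc and the moisture tin where they are.

Things in the scene. Friction and masses are not known exactly. Their poses are not given: they have to be found in the camera images.
- press: Bench consolidation press, fixed to the table: grey housing 164 (x) x 220 (y) x 26 mm high. On its centre stands a round aluminium pedestal 84 mm in diameter, its flat rim 52 mm above the table, on a 100 mm flange. Two pivot lugs, 50 mm high, stand at x = -78 and +78 mm. Origin: centre of the underside; z up.
- recess (a point): Centre of the floor of the pedestal's recess. The recess is round, 66.5 mm in diameter and 8 mm deep, with a 2 mm chamfer at its mouth; floor 44 mm above the table. Axes as the press.
- yoke (a joint): Hinge of the yoke, rad: 0 = fully upright (stop), about 1.0 to 1.2 at the start = leaning back over the housing towards the press's own -y side; upper stop 1.3. It is stiff enough to stay at any angle where it is left; moving the bar takes about 3 to 8 N.
- yoke_hinge (a point): Point on the yoke's hinge axis midway between the lugs, 40 mm above the table, in plan at the same place as the recess's centre; the hinge axis is this point's (and the press's) x.
- bar_grip (a point): Place to pinch the yoke's round steel cross bar: a point on the bar's axis, 38 mm from its middle on the press's +x side (about 44 mm of bar is free there). The bar is 16 mm thick, runs along the press's x between two uprights at x = -68 and +68 mm, and lies 97 mm from the hinge axis, so 137 mm above the table when upright.
- screw_tip (a point): Rounded tip of the yoke's loading screw, 66 mm from the hinge axis; it clears the fitted cap by 4 to 5 mm when upright. The screw hangs from a 30 mm block at the bar's middle and has a 28 mm black knob that stands 30 mm beyond the bar's axis, away from the hinge.
- disc: The larger of two plain steel discs: 63.5 mm in diameter, 25.4 mm thick, about 0.55 kg, lying flat on the table. It fits the recess with 1.5 mm all round and then stands 17 mm proud of the rim. Hold it by its sides in the upper 14 mm, else the fingers meet the rim. Origin: centre of its underside; z up along its axis.
- small_disc: The other steel disc, for another cell: 50 mm in diameter, 20 mm thick. Not to be used. Origin: centre of its underside.
- cap: Aluminium loading cap standing on its skirt: round, 76 mm in diameter, 16 mm high at the edge, with a boss 28 mm in diameter on top from z = 16 to z = 38 mm, by which to grip it. About 0.28 kg. Underneath is a hollow 68 mm in diameter and 6 mm deep, which fits over the top of the disc with 2 mm all round. Origin: centre of the lower edge of the skirt; z up.
- cap_face (a point): Centre of the flat face inside the cap's skirt, 6 mm above the cap's origin; it rests on the disc's top when the cap is fitted.
- tin: Bystander: lidded round aluminium moisture tin, 68 mm in diameter, 40 mm high. Origin: centre of its underside.

How it is judged (in metres and radians):
On the way, in this order (a step that is already met when the one before it is completed fails the run):
1. the larger disc lies flat on the floor of the recess, let go (horizontal distance between disc and recess below 0.003 m and z of disc in the frame of recess below 0.002 m and angle between disc's own z axis and vertical below 0.04 rad and contact force between the fingers and disc below 0.5 N), for 0.2 s.
2. the cap sits on the disc with its skirt round it, let go (horizontal distance between cap_face and disc below 0.004 m and z of cap_face in the frame of disc below 0.0275 m and angle between cap's own z axis and vertical below 0.04 rad and contact force between the fingers and cap below 0.5 N), for 0.2 s.
At the end, for the whole second after the job is handed in: The larger disc lies flat in the recess (centred within 3 mm, within 2 mm of the floor), the cap lies on it with its skirt round it (centred within 4 mm, faces within 2 mm), both tilted under 0.04 rad and at rest, and the yoke is within 0.06 rad of upright (horizontal distance between disc and recess below 0.003 m and z of disc in the frame of recess below 0.002 m and angle between each of disc, cap's own z axis and vertical below 0.04 rad and horizontal distance between cap_face and disc below 0.004 m and z of cap_face in the frame of disc below 0.0275 m and value of joint yoke below 0.06 rad and linear speed of each of disc, cap below 0.02 m/s); the robot touches nothing.
It fails at once if the smaller disc or the moisture tin was moved by more than 30 mm (distance of any of small_disc, tin from where it was at the start of the episode above 0.03 m).
It fails at once if the larger disc or the cap was dropped: it fell freely, out of the fingers, at over 0.45 m/s (a fall of about 10 mm) ((linear speed of disc above 0.45 m/s and contact force between the fingers and disc below 0.3 N) or (linear speed of cap above 0.45 m/s and contact force between the fingers and cap below 0.3 N)).
It fails at once if the disc was rammed onto the press, or the cap onto the disc (over 100 N) (contact force between disc and press above 100 N or contact force between cap and disc above 100 N).
It also fails if it takes over 72 s, if anything falls off the work surface, if the arm or the gripper's body presses on something with over 40 N, if the wrist force passes 120 N, or if a joint passes its speed limit or range.

## Robot

A 6-joint arm with a two-finger parallel gripper is mounted at the origin on the work surface; the furniture and walls round the work are solid. World frame = base frame: x ahead of the robot, y to its left, z up, the work surface at z = 0. Lengths are in mm, angles in degrees, forces in N, time in s.
With the tool pointing down it reaches from about 350 to 850 mm from the base axis. Payload 8.1 kg.
Tool frame: the origin (TCP) lies at the very end of the fingers, on their centre line; the grasp point (between the pads) lies 19 mm behind it (r.grip_point_offset is the distance from the TCP to the grasp point, in mm); z points along the fingers, y is the line along which they close (so a half turn about z gives the same grasp; the last joint's range is limited). The gripper opens to 85 mm and grips with 20 to 120 N. Pads are 22 mm wide; open, the fingers measure 114 mm over their backs; the gripper's body (76 mm by 85 mm) begins 54 mm behind the grasp point. The pads swing forward as they close: fully open they stand 13 mm farther back than shut.
Start: joints at [-80.638, 7.471, 85.268, -0, 87.261, -4.893], TCP at [147.765, -581.525, 231.292] pointing down, gripper open.
Joint ranges: [-169.43, 169.43], [-51.17, 129.36], [1.28, 143.12], [-76.62, 256.62], [0, 156.53], [-152.29, 152.29]. Speed limits (degrees/s): [136.94, 136.94, 159.86, 180, 180, 180].

## Interface

Orientations are given as [roll, pitch, yaw] about the fixed x, y, z axes, in that order (R = Rz(yaw) Ry(pitch) Rx(roll)).
In Python, from bench import status, eyes, r gives the robot as it stands.
- The arm moves only by the shell command python3 -m handwheel 'ROWS' [FORCE]. ROWS is a JSON object whose one key "series" holds a list that holds one entry, the list of rows, each a list of 7 numbers: the shift along the tool's x, y, z in cm, then the turn, a rotation vector about the tool's x, y, z in rad, then the opening, from 0 (shut) to 1 (fully open). In form: {"series": [[[tx, ty, tz, rx, ry, rz, claw], ...]]}. A call has 1 to 12 rows; each row is the pose to reach, as a shift and turn from the pose commanded when the call began, along the tool's axes at that moment; what a row does not reach only later rows make up. A row lasts 1/8 s, in which the tool goes at most 62.5 mm and 10.7 degrees, less where a joint would pass 70% of its speed; a pose out of reach is approached as far as the arm can. A call with a gripper value outside its range is refused whole. The fingers move at their own pace and stop on an object; FORCE is the grip in N (left out, the last holds). Time passes only in rows, so rows that repeat a pose let the fingers close. It gives the time, the measured TCP pose, the force, the opening and the grip force at its end, in the units of the state.
- status.sense(): the state, without advancing time (a new reading comes with each control period).
- eyes.snapshot(name): name is "scene" or "top" or "wrist"; returns a dict with "img" (384x512x3 uint8, red, green, blue), "mtx" (3x3 intrinsics, pixels), "R" (3x3) and "t" (3): a world point X has camera coordinates R X + t. Camera axes: x right, y down, z forward; pixel columns grow to the right and rows downward; lengths in mm; the calibration is good to about 2 mm. A picture is of the moment at which its call begins. There is no depth.
- r.hand_in(): hands the job in; it is judged then, once.
The state is a dict: "time": time; "joint_pos": joint angles; "qd": joint speeds; "joint_efforts": joint torques, N m; "tool_pos": TCP position; "tcp_rot": TCP orientation; "ft_force": force on the tool from outside, world axes, zero at the start; "wrist_torque": the same for the moment, N m; "finger_gap": finger opening in mm; "grip_force": force on a finger pad.
Only numpy, scipy, OpenCV 4.12 (cv2) and the standard library are available. Lean on these libraries where they do the work, as an engineer would, in place of code of your own. Each camera call takes 0.05 s, during which the arm holds its last target. There are 200 camera calls.

## Working session

There is one attempt and no reset: what is moved stays moved. The work goes in short steps, Python scripts to look and compute and a shell command to move; the robot and the scene stay as the last step left them, time stands still between calls to the robot, and variables do not carry over. Pictures are saved under pics/ and viewed, at most 10 in all, crops included, and the job is handed in when it is done.

```bash
mkdir -p pics; ls
python3 - <<'E'
from bench import status, eyes, r
import cv2
print(status.sense())
for n in("top","scene"):
    s=eyes.snapshot(n); cv2.imwrite(f"pics/{n}0.png",cv2.resize(s["img"][:,:,::-1],(800,600),interpolation=cv2.INTER_CUBIC)); print(n,s["mtx"],s["R"],s["t"])
E
```

```text
pics
{'time': 0.0, 'joint_pos': array([-8.06384403e+01,  7.51544662e+00,  8.53279490e+01,  2.31198566e-04,
        8.72626283e+01, -4.89324770e+00]), 'qd': array([-0.08520983, -0.03457053,  0.00403556, -0.03671242,  0.06253072,
        0.00807349]), 'joint_efforts': array([ 1.42354472e-05, -5.69408727e+01, -5.00547695e+01, -2.25500463e-05,
        1.50930835e-02,  1.88823907e-05]), 'tool_pos': array([ 147.67287116, -580.98047493,  230.25366231]), 'tcp_rot': array([-1.79894382e+02, -9.27385862e-03,  1.42547876e+01]), 'ft_force': array([-0.12976212, -0.9342056 ,  0.68675863]), 'wrist_torque': array([-0.01135312, -0.00696815,  0.03634567]), 'grip_force': 0.0, 'finger_gap': 85.30503839026382}
top [[372.61148804   0.         262.4948586 ]
 [  0.         372.61148804 189.23744522]
 [  0.           0.           1.        ]] [[ 0.01742191 -0.99968146  0.01826068]
 [-0.98481314 -0.0203124  -0.17242532]
 [ 0.17274131 -0.01497938 -0.98485332]] [-64.15471528 428.13641956 971.57372081]
scene [[381.96521129   0.         260.84375798]
 [  0.         381.96521129 194.24859665]
 [  0.           0.           1.        ]] [[-0.82224268 -0.5690063  -0.01219874]
 [-0.44515207  0.65632666 -0.60915922]
 [ 0.35462179 -0.49544641 -0.79295412]] [317.86711535 257.94961708 789.29041245]
```

View pics/top0.png

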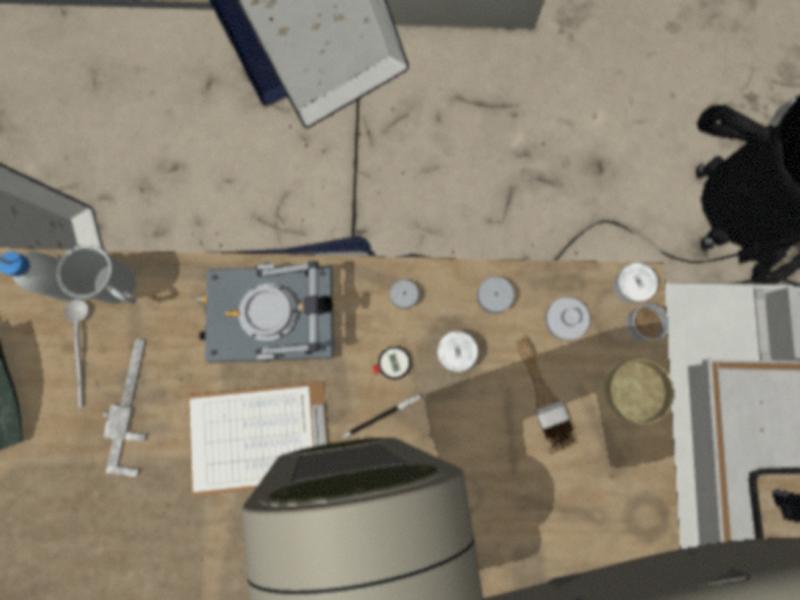

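View pics/scene0.png

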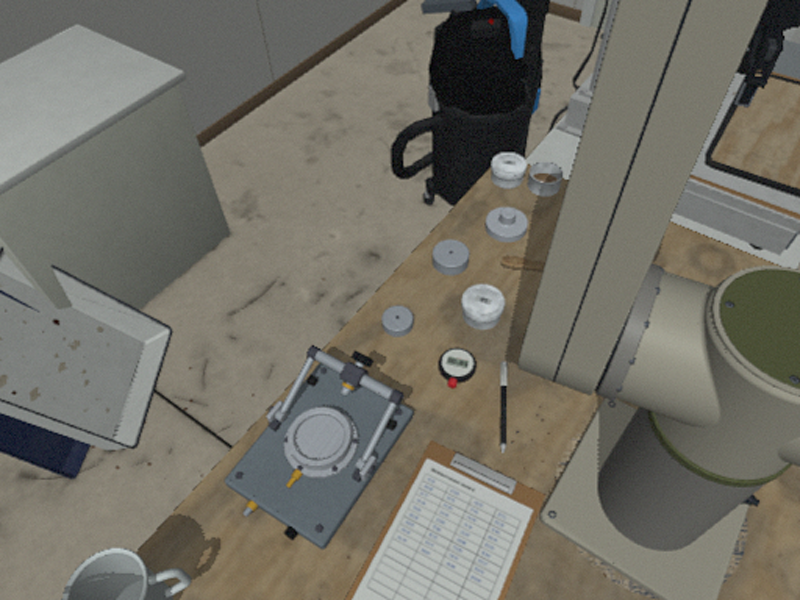

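The top view shows the press at (268,312) with its yoke leaning right (world -y), the small disc at (405,293), the large disc at (496,294), the cap at (568,318) and tins at (458,351) and (637,283). These are pixels of the 800x600 enlargement.

```bash
cat > h.py <<'E'
from bench import status, eyes, r
import numpy as np, cv2
from scipy.spatial.transform import Rotation as Ro
def ray(s,uv,z):
    d=s["R"].T@np.linalg.inv(s["mtx"])@np.array([*uv,1.]); c=-s["R"].T@s["t"]
    return c+d*(z-c[2])/d[2]
def proj(s,X):
    p=s["mtx"]@(s["R"]@np.array(X,float)+s["t"]); return p[:2]/p[2]
def state():
    s=status.sense(); return s, Ro.from_euler('xyz',s["tcp_rot"],degrees=True)
def go(target,yaw=None):
    "print the shift (cm, tool axes) and turn (rad) from the present pose to target TCP, tool down"
    s,R=state(); T=R if yaw is None else Ro.from_euler('xyz',[180,0,yaw],degrees=True)
    print("t",round(s["time"],2),"tcp",s["tool_pos"].round(1),s["tcp_rot"].round(2),"shift cm",(R.inv().apply(np.array(target)-s["tool_pos"])/10).round(2),"rot",(R.inv()*T).as_rotvec().round(3))
E
python3 - <<'E'
from h import *
s=eyes.snapshot("top"); k=1/1.5625
for n,u,v,z in [("recess rim",268,310,52),("small",405,293,20),("disc",496,294,25.4),("cap boss",571,316,38),("tin1",458,350,40),("tin2",637,282,40),("hsgTL",207,268,26),("hsgTR",331,265,26),("hsgBL",206,361,26),("hsgBR",332,358,26)]:
    print(n,ray(s,(u*k,v*k),z).round(1))
w=eyes.snapshot("wrist"); st,R=state()
c=-w["R"].T@w["t"]; print("cam",c,"in tool",R.inv().apply(c-st["tool_pos"]),"axes in tool\n",(w["R"]@R.as_matrix()).round(3)); print(w["mtx"])
cv2.imwrite("pics/w0.png",cv2.resize(w["img"][:,:,::-1],(800,600)))
E
```

```text
recess rim [397.2 184.6  52. ]
small [437.  -47.1  20. ]
disc [ 437.6 -207.3   25.4]
cap boss [ 399.3 -335.1   38. ]
tin1 [ 336.6 -139.2   40. ]
tin2 [ 461.4 -452.4   40. ]
hsgTL [473.4 301.7  26. ]
hsgTR [483.5  84.6  26. ]
hsgBL [310.8 290.8  26. ]
hsgBR [319.9  76.2  26. ]
cam [ 220.56656494 -561.83291056  373.81678174] in tool [  75.39165914   -0.9895403  -143.1637259 ] axes in tool
 [[ 0.     1.     0.001]
 [-0.955  0.    -0.297]
 [-0.297 -0.001  0.955]]
[[303.60895384   0.         254.01566628]
 [  0.         303.60895384 189.87143429]
 [  0.           0.           1.        ]]
```

View pics/w0.png

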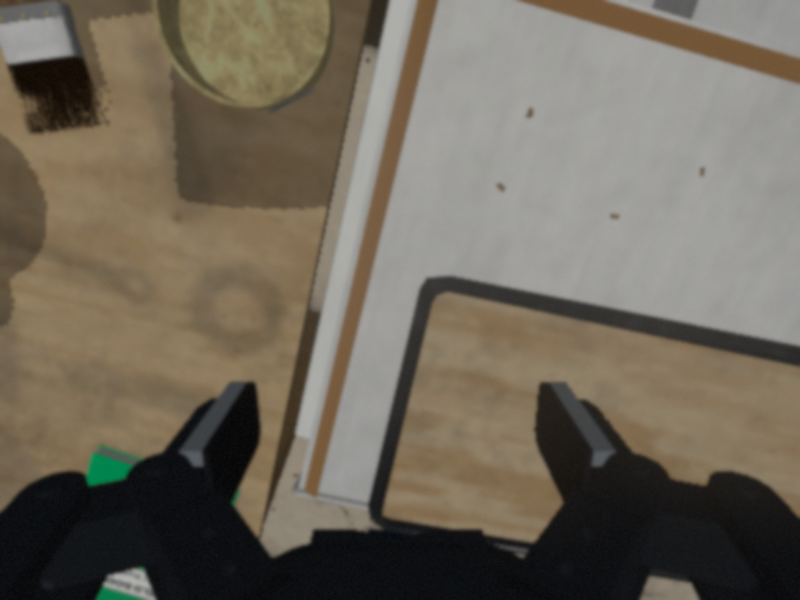

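Wrist camera: fingers show at the lower left and right, and the image centre looks near the TCP. The press yaw is about 3°, so I'll use tool yaw 93° (fingers closing along press x) for the disc and cap.

```bash
python3 -c "
from h import *
print(r.grip_point_offset)
go([437.5,-207,150],93)"; python3 -m handwheel --help | head -20
```

```text
18.700000000000003
t 0.2 tcp [ 147.7 -581.2  230.6] [-179.93   -0.     14.25] shift cm [ 37.3  -29.12   8.1 ] rot [-1.000e-03 -1.000e-03 -1.374e+00]invalid input: not JSON, or not a number
```

```bash
python3 -m handwheel '{"series":[[[4.6,-3.6,1,0,0,-0.17,1],[9.3,-7.3,2,0,0,-0.34,1],[14,-11,3,0,0,-0.51,1],[18.6,-14.6,4,0,0,-0.69,1],[23.3,-18.2,5,0,0,-0.86,1],[28,-21.9,6,0,0,-1.03,1],[32.6,-25.5,7,0,0,-1.2,1],[37.3,-29.1,8.1,0,0,-1.374,1],[37.3,-29.1,8.1,0,0,-1.374,1],[37.3,-29.1,8.1,0,0,-1.374,1],[37.3,-29.1,8.1,0,0,-1.374,1]]]}'
python3 - <<'E'
from h import *
w=eyes.snapshot("wrist"); np.savez("w1.npz",**w); go([437.5,-207,150],93)
cv2.imwrite("pics/w1.png",cv2.resize(w["img"][:,:,::-1],(800,600)))
E
```

```text
time: 1.58
tool_pos: [437.2, -208.7, 150.5]
tcp_rot: [180.0, 0.0, 92.8]
ft_force: [-0.4, -0.3, 0.4]
finger_gap: 85.0
grip_force: 0.0
t 1.62 tcp [ 437.2 -208.8  150.6] [1.7998e+02 3.0000e-02 9.2830e+01] shift cm [0.18 0.04 0.06] rot [ 0.     0.    -0.003]
```

View pics/w1.png

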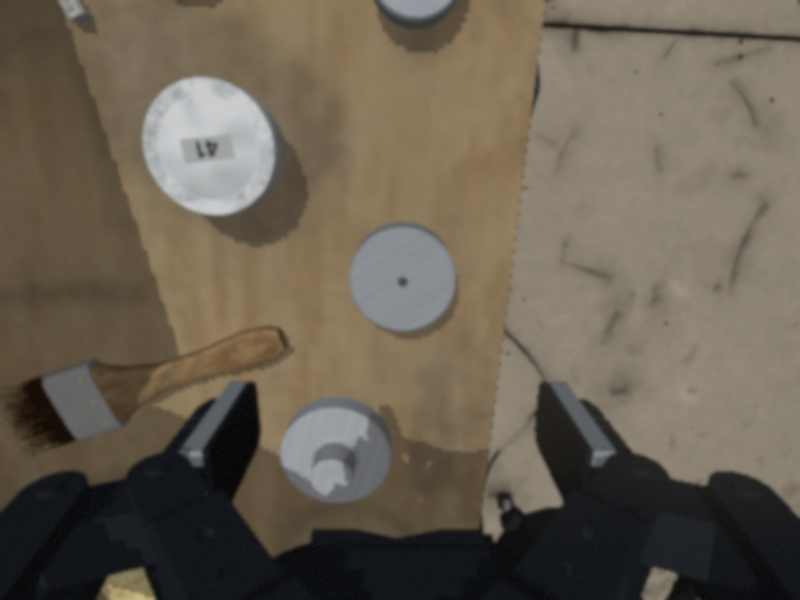

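The disc's top face spans x 350–457 and starts at y 223 (mark at (403,282)). The cap is at lower left, boss top about (333,475), and tin 41 is clear of the path. I'll fit circles to the edges.

```bash
cat >> h.py <<'E'
from scipy.optimize import minimize
from scipy.ndimage import gaussian_filter, map_coordinates
def fit(s,x0,z,rad,span=8,arc=(0,360)):
    "centre of a horizontal circle (rad, height z) that best lies on image edges, near x0; grid + refine"
    g=gaussian_filter(cv2.cvtColor(s["img"],cv2.COLOR_RGB2GRAY).astype(float),.8)
    a=np.radians(np.arange(arc[0],arc[1],3)); 
    def val(c,q):
        P=np.stack([c[0]+q*np.cos(a),c[1]+q*np.sin(a),0*a+z]); p=s["mtx"]@(s["R"]@P+s["t"][:,None]); p=p[:2]/p[2]
        return map_coordinates(g,[p[1],p[0]],order=1,mode='nearest')
    f=lambda c:-np.mean(np.minimum(np.abs(val(c,rad+.8)-val(c,rad-.8)),25))
    G=[(f((x0[0]+i,x0[1]+j)),x0[0]+i,x0[1]+j) for i in np.arange(-span,span+.1,1) for j in np.arange(-span,span+.1,1)]
    b=min(G); m=minimize(f,b[1:],method='Nelder-Mead',options=dict(initial_simplex=np.array(b[1:])+[[0,0],[.7,0],[0,.7]]))
    return m.x,m.fun
E
python3 - <<'E'
from h import *
w=dict(np.load("w1.npz")); k=1/1.5625
print("mark",ray(w,(403*k,282*k),25.4),"c",ray(w,(403.5*k,277*k),25.4))
p=ray(w,(403.5*k,279*k),25.4)
for z,q in((25.4,31.75),(25.4,31.2),(0,31.75)): print(z,q,fit(w,p[:2],z,q))
for z,q in((25.4,30.5),(25.4,33)): print(z,q,fit(w,p[:2],z,q))
print("boss",ray(w,(333*k,470*k),38),fit(w,ray(w,(333*k,470*k),38)[:2],38,14,12)) 
print("cap edge",fit(w,ray(w,(336*k,450*k),16)[:2],16,38,12))
E
```

```text
mark [ 439.90725383 -206.29101116   25.4       ] c [ 440.03701606 -203.24548331   25.4       ]
25.4 31.75 (array([ 438.77915489, -205.23360653]), np.float64(-13.311287172521748))
25.4 31.2 (array([ 439.12960494, -204.99097946]), np.float64(-15.837591614018995))
0 31.75 (array([ 439.51878924, -209.28113693]), np.float64(-8.055577098981))
25.4 30.5 (array([ 439.31242738, -204.92228182]), np.float64(-15.510705484869538))
25.4 33 (array([ 436.44245095, -205.74247707]), np.float64(-9.65330546355915))
boss [ 401.64938825 -329.15974196   38.        ] (array([ 402.42174485, -322.61765855]), np.float64(-12.217181684217223))
cap edge (array([ 400.16248158, -334.81341617]), np.float64(-13.532614148374948))
```

```bash
python3 -c "
from h import *
go([439.3,-205.5,6.5],93)"
```

```text
t 1.62 tcp [ 437.2 -208.8  150.6] [1.7998e+02 3.0000e-02 9.2830e+01] shift cm [ 0.33  0.23 14.41] rot [ 0.     0.    -0.003]
```

```bash
python3 -m handwheel '{"series":[[[0.33,0.2,4,0,0,-0.003,1],[0.33,0.2,8,0,0,-0.003,1],[0.33,0.2,11,0,0,-0.003,1],[0.33,0.2,13,0,0,-0.003,1],[0.33,0.2,14.4,0,0,-0.003,1],[0.33,0.2,14.4,0,0,-0.003,1],[0.33,0.2,14.4,0,0,-0.003,0.6],[0.33,0.2,14.4,0,0,-0.003,0.6],[0.33,0.2,14.4,0,0,-0.003,0.6],[0.33,0.2,14.4,0,0,-0.003,0.6]]]}' 80; python3 -c "
from h import *
go([439.3,-205.5,6.5],93)"
```

```text
time: 2.88
tool_pos: [440.5, -205.0, 8.2]
tcp_rot: [179.9, 0.1, 93.2]
ft_force: [-3.9, 0.5, 7.3]
finger_gap: 60.2
grip_force: 87.2
t 2.88 tcp [ 440.5 -205.     8.2] [1.799e+02 9.000e-02 9.316e+01] shift cm [-0.04 -0.12  0.17] rot [0.002 0.002 0.003]
```

Run:
```python
from h import *
w=eyes.snapshot("wrist"); np.savez("w2.npz",**w)
c=w["img"][170:384,100:412,::-1]
cv2.imwrite("pics/w2.png",cv2.resize(c,(800,549),interpolation=cv2.INTER_CUBIC))
```

```text
(no output)
```

View pics/w2.png

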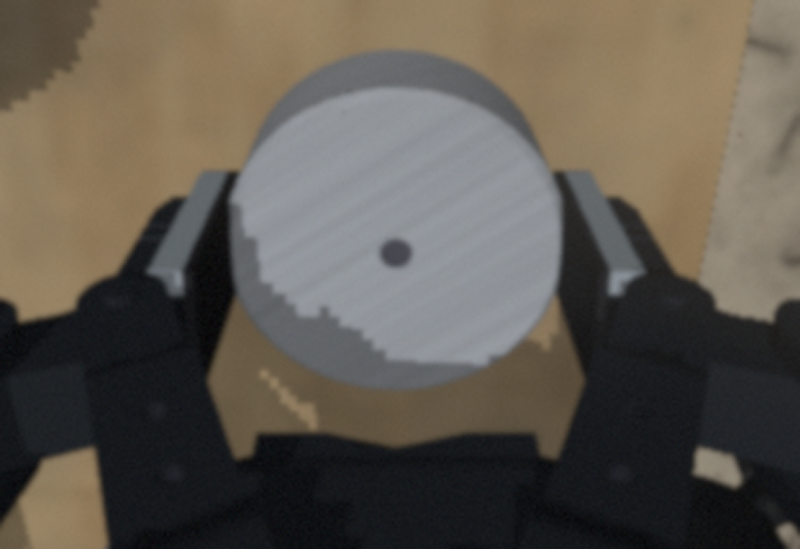

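The disc is held squarely between the pads, which touch near its widest line; its mark shows at (396,252) in the crop. Next I'll lift it and work out the disc's offset in the tool frame.

```bash
python3 - <<'E'
from h import *
w=dict(np.load("w2.npz"))
s,R=state()
for q in(31.75,31.2): print(fit(w,(439.5,-205.5),25.4,q,10), fit(w,(439.5,-205.5),25.4,q,10,arc=(180,360)))
E
python3 -m handwheel '{"series":[[[0,0,-1,0,0,0,0.55],[0,0,-3,0,0,0,0.55],[0,0,-7,0,0,0,0.55],[0,0,-12,0,0,0,0.55],[0,0,-17,0,0,0,0.55],[0,0,-20,0,0,0,0.55],[0,0,-20,0,0,0,0.55]]]}' 80
python3 - <<'E'
from h import *
go([398,100,220],93)
w=eyes.snapshot("wrist"); np.savez("w3.npz",**w); st,R=state()
z=st["tool_pos"][2]-8.2+25.4
f=fit(w,st["tool_pos"][:2],z,31.4,10); print(f, R.inv().apply(np.array([*f[0],z])-st["tool_pos"]))
E
```

```text
(array([ 439.62628038, -205.0584198 ]), np.float64(-18.413939594904512)) (array([ 439.72014632, -204.20499709]), np.float64(-14.934944356464626))
(array([ 439.48992562, -205.02443677]), np.float64(-19.986819319705948)) (array([ 439.46675988, -204.8166174 ]), np.float64(-15.374266863125445))
time: 3.8
tool_pos: [441.0, -205.1, 209.6]
tcp_rot: [179.7, 0.2, 93.2]
ft_force: [-0.2, 0.7, -4.2]
finger_gap: 60.3
grip_force: 88.5
t 3.8 tcp [ 441.  -205.1  209.6] [179.71   0.19  93.16] shift cm [30.69 -2.61 -1.16] rot [0.005 0.003 0.003]
(array([ 440.03785791, -206.74498706]), np.float64(-19.633543137270184)) [ -2.37746379   0.07491797 -17.19719431]
```

```bash
python3 -m handwheel '{"series":[[[4,-0.4,-0.2,0,0,0,0.55],[9,-0.8,-0.5,0,0,0,0.55],[14,-1.3,-0.8,0,0,0,0.55],[19,-1.7,-1,0,0,0,0.55],[24,-2.2,-1,0,0,0,0.55],[28,-2.5,-1,0,0,0,0.55],[30.7,-2.6,-1,0,0,0,0.55],[30.7,-2.6,-1,0,0,0,0.55],[30.7,-2.6,-1,0,0,0,0.55],[30.7,-2.6,-1,0,0,0,0.55]]]}' 80
python3 - <<'E'
from h import *
go([398,187,220],93)
w=eyes.snapshot("wrist"); np.savez("w4.npz",**w)
cv2.imwrite("pics/w4.png",cv2.resize(w["img"][:,:,::-1],(800,600),interpolation=cv2.INTER_CUBIC))
E
```

```text
time: 5.1
tool_pos: [396.4, 100.0, 215.5]
tcp_rot: [-179.9, 0.0, 93.1]
ft_force: [0.5, -0.2, -4.8]
finger_gap: 60.2
grip_force: 88.5
t 5.1 tcp [396.4 100.  215.5] [-1.7993e+02  2.0000e-02  9.3080e+01] shift cm [ 8.67  0.63 -0.46] rot [-0.001  0.     0.001]
```

View pics/w4.png

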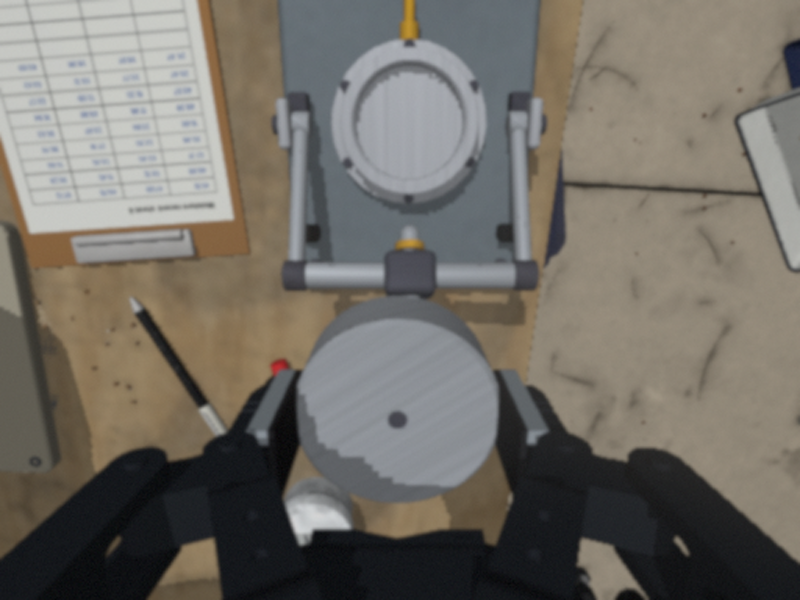

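The press seen from above: recess centred at about (410,121), bar from (295,275) to (525,275), screw tip at (410,233). The disc hangs level at (398,405).

Run:
```python
from h import *
w=dict(np.load("w4.npz")); k=1/1.5625; st,R=state()
p=ray(w,(410*k,121*k),52)
print(p)
for z,q in((52,42),(52,41.2),(52,35.25),(50,33.25),(44,33.25),(51,34.5)): print(z,q,fit(w,p[:2],z,q,7))
# left/right bar ends & lugs for yaw
a=ray(w,(295*k,275*k),84);b=ray(w,(525*k,275*k),84);print(a,b,np.degrees(np.arctan2(*(b-a)[[1,0]])))
a=ray(w,(297*k,100*k),50);b=ray(w,(520*k,100*k),50);print(a,b,np.degrees(np.arctan2(*(b-a)[[1,0]])))
z=st["tool_pos"][2]+17.2
for q in (31.75,31.2):
  f=fit(w,st["tool_pos"][:2],z,q,10); print("disc",f, R.inv().apply(np.array([*f[0],z])-st["tool_pos"]))
```

```text
[398.2907394  193.39384693  52.        ]
52 42 (array([393.07158686, 187.24570664]), np.float64(-12.802977558243914))
52 41.2 (array([393.65528341, 186.20545023]), np.float64(-13.999837441495021))
52 35.25 (array([400.87119538, 185.81802344]), np.float64(-17.053029532689752))
50 33.25 (array([397.1117353 , 195.36057428]), np.float64(-14.452632920937587))
44 33.25 (array([396.85187751, 196.33638017]), np.float64(-13.704889479915076))
51 34.5 (array([400.03369302, 185.5588702 ]), np.float64(-15.94159636041251))
[334.25480481 101.6023213   84.        ] [471.61620221 109.04943465  84.        ] 3.1032797494220627
[329.4538447 201.7205618  50.       ] [463.89447576 208.9523035   50.        ] 3.079049297389003
disc (array([395.48872799,  99.80983847]), np.float64(-19.74360468351518)) [ -0.1944274   -1.0361301  -17.19901914]
disc (array([395.26331089,  99.62419805]), np.float64(-20.8194990517075)) [ -0.36771605  -1.27117523 -17.19875704]
```

Run:
```python
from h import *
w=dict(np.load("w4.npz"))
c=w["img"][15:140,190:335,::-1]
c=cv2.resize(c,None,fx=4.8,fy=4.8,interpolation=cv2.INTER_CUBIC)
cv2.imwrite("pics/w4c.png",cv2.convertScaleAbs(c,alpha=1.3,beta=-60))
```

```text
(no output)
```

View pics/w4c.png

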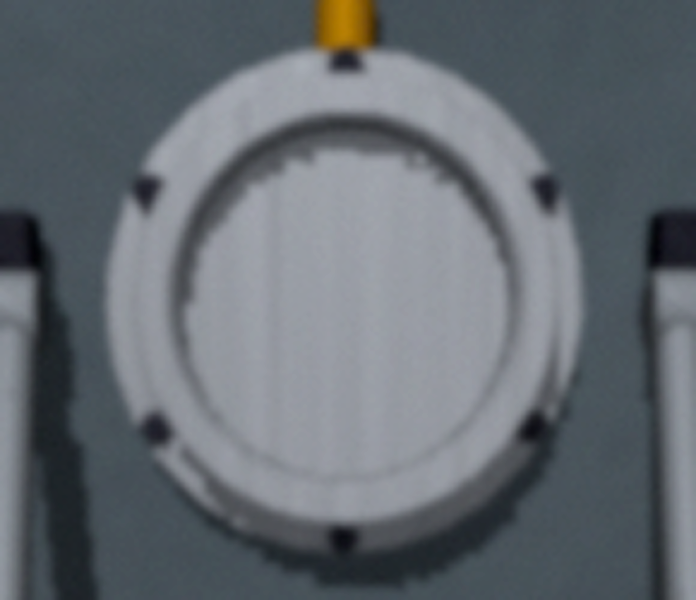

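Crop: the mouth's outer edge is at left 172, right 522, top 113, and the rim's outer lower edge is at 523. Solving for the centre from these.

Run:
```python
from h import *
w=dict(np.load("w4.npz")); st,R=state()
a=np.radians(np.arange(0,360,.5))
def ext(c,z,q):
    p=np.array([proj(w,(c[0]+q*np.cos(t),c[1]+q*np.sin(t),z)) for t in a]); p=((p-[190,15])+.5)*4.8-.5
    return np.array([p[:,0].min(),p[:,0].max(),p[:,1].min(),p[:,1].max()]).round(0)
for c in((398,190),(397,191),(397,188),(400.9,185.8)):
    print(c,"mouth",ext(c,52,35.25),"rim",ext(c,52,42),"rec50",ext(c,50,33.25),"floor",ext(c,44,33.25),"flange26-36",ext(c,26,50),ext(c,36,50))
```

```text
(398, 190) mouth [169. 525. 124. 502.] rim [135. 559.  85. 535.] rec50 [180. 513. 137. 491.] floor [183. 509. 142. 489.] flange26-36 [112. 577.  67. 560.] [106. 585.  56. 565.]
(397, 191) mouth [164. 520. 118. 496.] rim [130. 554.  79. 530.] rec50 [175. 509. 131. 486.] floor [178. 505. 136. 484.] flange26-36 [107. 572.  61. 555.] [101. 581.  50. 560.]
(397, 188) mouth [164. 519. 135. 511.] rim [130. 553.  96. 545.] rec50 [175. 507. 148. 501.] floor [177. 504. 153. 499.] flange26-36 [107. 571.  77. 569.] [101. 579.  67. 574.]
(400.9, 185.8) mouth [183. 537. 149. 523.] rim [149. 571. 110. 556.] rec50 [194. 526. 162. 513.] floor [196. 522. 166. 510.] flange26-36 [125. 588.  90. 579.] [119. 597.  81. 585.]
```

```bash
cat >> h.py <<'E'
def fitm(s,x0,circ,span=8,step=.5,arc=(0,360),up=1):
    g=gaussian_filter(cv2.cvtColor(s["img"],cv2.COLOR_RGB2GRAY).astype(float),.8*up)
    a=np.radians(np.arange(arc[0],arc[1],3)); mag=np.hypot(*np.gradient(g)); mag=np.minimum(mag,np.percentile(mag,97))
    def f(c):
        t=0
        for z,q in circ:
            P=np.stack([c[0]+q*np.cos(a),c[1]+q*np.sin(a),0*a+z]); p=s["mtx"]@(s["R"]@P+s["t"][:,None]); p=p[:2]/p[2]
            t-=np.mean(map_coordinates(mag,[p[1],p[0]],order=1,mode='nearest'))
        return t
    G=sorted((f((x0[0]+i,x0[1]+j)),x0[0]+i,x0[1]+j) for i in np.arange(-span,span+.1,step) for j in np.arange(-span,span+.1,step))
    return np.round(G[:4],2).tolist()
E
python3 - <<'E'
from h import *
S=dict(np.load("w4.npz")); rec=[(52,42),(52,35.25),(50,33.25)]
print("wrist",fitm(S,(397,189),rec))
for n in("top","scene"):
    s=eyes.snapshot(n); im=cv2.imread(f"pics/{n}0.png")[:,:,::-1]
    K=s["mtx"].copy(); K[:2]*=1.5625; K[:2,2]+=.28; s["mtx"]=K; s["img"]=np.ascontiguousarray(im)
    print(n,"rec",fitm(s,(397,189),rec,up=1.5625)); print(" disc",fitm(s,(439.5,-205),[(25.4,31.6)],up=1.5625)); print(" cap",fitm(s,(400,-333),[(16,38),(38,14)],12,up=1.5625))
    print(" proj of wrist est",proj(s,(398,192,52)),"disc",proj(s,(440,-205,25.4)))
E
```

```text
wrist [[-24.21, 401.0, 186.0], [-24.13, 401.0, 185.5], [-24.09, 400.5, 185.5], [-24.02, 401.5, 186.0]]
top rec [[-24.73, 398.0, 182.5], [-24.73, 398.5, 182.5], [-24.71, 399.0, 182.5], [-24.69, 397.5, 182.5]]
 disc [[-7.85, 439.0, -206.5], [-7.82, 439.0, -206.0], [-7.8, 439.5, -206.5], [-7.79, 438.5, -206.5]]
 cap [[-15.59, 399.0, -336.0], [-15.58, 398.5, -336.0], [-15.54, 399.0, -335.5], [-15.53, 399.5, -335.5]]
 proj of wrist est [263.90222154 309.72688449] disc [494.95717312 292.89992636]
scene rec [[-23.35, 391.5, 188.0], [-23.32, 398.0, 192.0], [-23.28, 391.5, 187.5], [-23.26, 398.0, 192.5]]
 disc [[-7.55, 439.5, -205.5], [-7.53, 439.5, -205.0], [-7.52, 439.0, -205.0], [-7.51, 439.0, -205.5]]
 cap [[-18.7, 400.5, -336.0], [-18.69, 400.5, -335.5], [-18.67, 400.0, -336.0], [-18.67, 400.0, -335.5]]
 proj of wrist est [318.20619972 435.41115397] disc [449.94221344 252.67817958]
```

Run:
```python
from h import *
def prep(n):
    s=eyes.snapshot(n); im=cv2.imread(f"pics/{n}0.png")
    K=s["mtx"].copy(); K[:2]*=1.5625; K[:2,2]+=.28; s["mtx"]=K; return s,im
out=[]
for n,(x,y) in (("top",(225,267)),("scene",(273,392))):
    s,im=prep(n); k=4.4; c=cv2.resize(im[y:y+90,x:x+90],None,fx=k,fy=k,interpolation=cv2.INTER_CUBIC)
    for col,ctr in (((0,0,255),(398,192)),((0,200,0),(398.,186.))):
        for z,q in((52,42),(52,35.25)):
            pts=[((proj(s,(ctr[0]+q*np.cos(t),ctr[1]+q*np.sin(t),z))-[x,y])*k) for t in np.linspace(0,6.283,60)]
            for p in pts: cv2.circle(c,tuple(int(v) for v in p),1,col,-1)
    out.append(c)
cv2.imwrite("pics/cmp.png",np.hstack(out))
```

```text
(no output)
```

View pics/cmp.png

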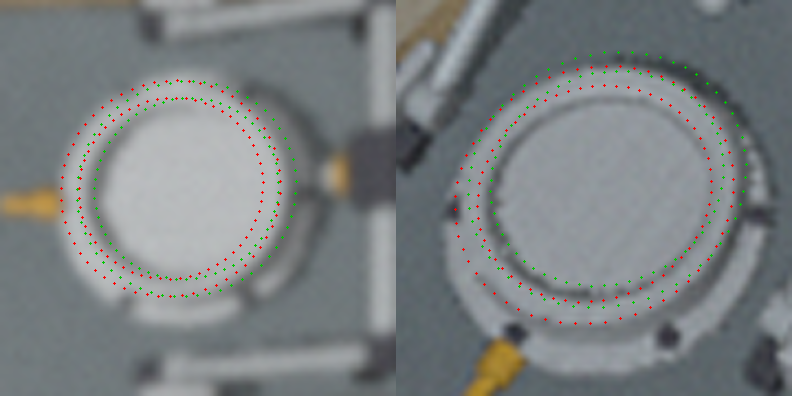

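The red circles (centre 398,192) fit the rim's right and top edges in both views; green (y=186) does not. Correcting for the wrist-camera bias seen on the gripped disc, I aim for TCP (398.8, 191.6).

```bash
python3 -c "
from h import *
go([398.8,191.6,215.5],93.08)"
```

```text
t 5.35 tcp [396.7 100.5 216.3] [180.    0.   93.1] shift cm [9.09 0.7  0.08] rot [0. 0. 0.]
```

```bash
python3 -m handwheel '{"series":[[[3,0.2,0,0,0,0,0.55],[6.5,0.5,0,0,0,0,0.55],[9.1,0.7,0,0,0,0,0.55],[9.1,0.7,2,0,0,0,0.55],[9.1,0.7,5,0,0,0,0.55],[9.1,0.7,8.5,0,0,0,0.55],[9.1,0.7,11.5,0,0,0,0.55],[9.1,0.7,13.5,0,0,0,0.55],[9.1,0.7,14.5,0,0,0,0.55],[9.1,0.7,14.5,0,0,0,0.55],[9.1,0.7,14.5,0,0,0,0.55]]]}' 80
python3 - <<'E'
from h import *
go([398.8,191.6,70],93.08)
s=eyes.snapshot("scene"); np.savez("s5.npz",**s)
st,R=state(); zb=st["tool_pos"][2]-8.2; t=st["tool_pos"]
x,y=165,210; k=7; c=cv2.resize(s["img"][y:y+84,x:x+110,::-1],None,fx=k,fy=k,interpolation=cv2.INTER_CUBIC)
def circ(ctr,z,q,col):
    for a in np.linspace(0,6.283,60):
        p=(proj(s,(ctr[0]+q*np.cos(a),ctr[1]+q*np.sin(a),z))-[x,y]+.5)*k; cv2.circle(c,tuple(int(v) for v in p),1,col,-1)
circ(t,zb,31.75,(0,255,0)); circ(t,zb+25.4,31.75,(0,255,0)); circ((398,192),52,35.25,(0,0,255)); circ((398,192),52,42,(0,0,255))
cv2.imwrite("pics/s5.png",c)
E
```

```text
time: 6.72
tool_pos: [399.5, 192.4, 72.4]
tcp_rot: [179.9, -0.0, 93.1]
ft_force: [0.4, 0.7, -4.8]
finger_gap: 60.0
grip_force: 88.4
t 6.72 tcp [399.5 192.4  72.4] [ 1.799e+02 -3.000e-02  9.315e+01] shift cm [-0.07 -0.07  0.24] rot [ 0.002 -0.     0.001]
```

View pics/s5.png

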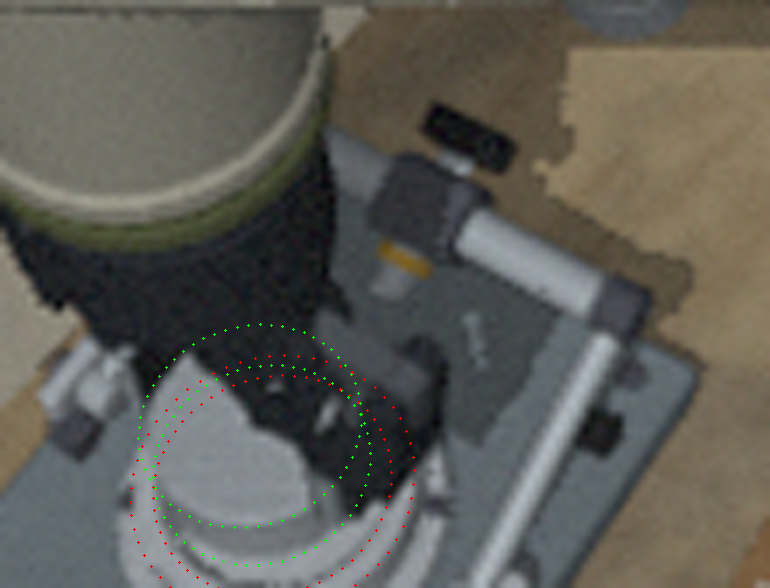

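```bash
python3 -m handwheel '{"series":[[[-0.05,-0.05,0.5,0,0,0,0.55],[-0.05,-0.05,0.8,0,0,0,0.55],[-0.05,-0.05,1.1,0,0,0,0.55],[-0.05,-0.05,1.3,0,0,0,0.55],[-0.05,-0.05,1.4,0,0,0,0.55],[-0.05,-0.05,1.4,0,0,0,0.55]]]}' 80
python3 - <<'E'
from h import *
for i in range(3):
    w=eyes.snapshot("wrist"); s=status.sense(); print(s["tool_pos"].round(2),s["ft_force"].round(1),s["wrist_torque"].round(2))
np.savez("w6.npz",**w)
c=cv2.resize(w["img"][120:330,130:385,::-1],(729,600),interpolation=cv2.INTER_CUBIC)
cv2.imwrite("pics/w6.png",c)
E
```

```text
time: 7.52
tool_pos: [398.1, 191.6, 57.2]
tcp_rot: [-180.0, 0.0, 93.2]
ft_force: [0.1, -0.1, -6.1]
finger_gap: 60.2
grip_force: 88.5
[398.17 191.62  57.33] [ 0.5  0.9 -5. ] [ 0.05 -0.02  0.01]
[398.24 191.63  57.39] [-0.6 -0.2 -5.3] [-0.  0. -0.]
[398.25 191.62  57.41] [-0.4  0.7 -4.4] [ 0.09 -0.02 -0.01]
```

View pics/w6.png

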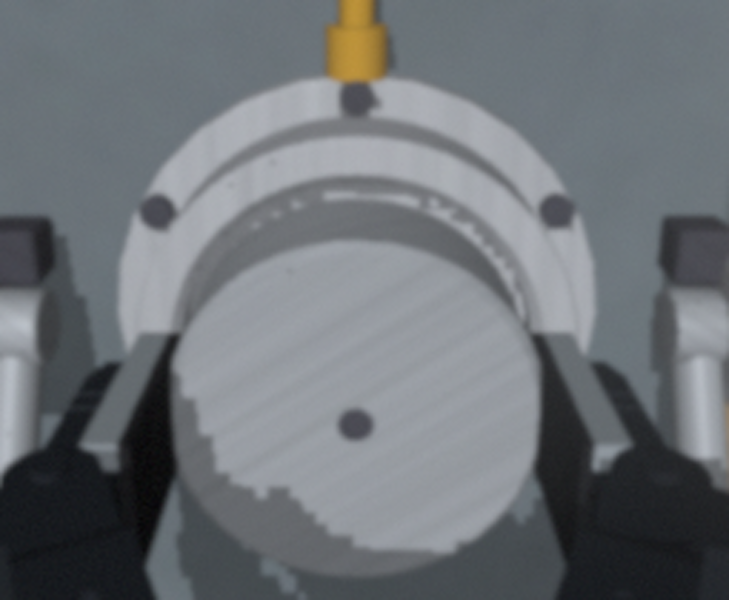

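The disc has entered the recess mouth: the gap is even on both sides, the disc's mark is at (356,425), and no lateral force shows. Lowering the last 5 mm slowly.

```bash
python3 -m handwheel '{"series":[[[0,0,0.15,0,0,0,0.55],[0,0,0.3,0,0,0,0.55],[0,0,0.4,0,0,0,0.55],[0,0,0.48,0,0,0,0.55],[0,0,0.52,0,0,0,0.55],[0,0,0.52,0,0,0,0.55]]]}' 80
python3 -c "
from h import *
go([398,191.6,52],93.1)"
```

```text
time: 8.43
tool_pos: [398.2, 191.6, 52.3]
tcp_rot: [180.0, -0.0, 93.2]
ft_force: [-1.8, -0.9, -0.3]
finger_gap: 59.9
grip_force: 88.8
t 8.43 tcp [398.2 191.6  52.3] [180.    -0.    93.15] shift cm [-0.   -0.02  0.03] rot [ 0.    -0.     0.001]
```

```bash
python3 -m handwheel '{"series":[[[0,0,0.03,0,0,0,0.65],[0,0,0.03,0,0,0,0.75],[0,0,0.03,0,0,0,0.85],[0,0,0.03,0,0,0,1],[0,0,0.03,0,0,0,1],[0,0,0,0,0,0,1],[0,0,-2,0,0,0,1],[0,0,-6,0,0,0,1],[0,0,-10,0,0,0,1],[0,0,-14,0,0,0,1],[0,0,-14,0,0,0,1],[0,0,-14,0,0,0,1]]]}'
python3 - <<'E'
from h import *
w=eyes.snapshot("wrist"); np.savez("w7.npz",**w)
for q,z in((31.5,69.4),(31.0,69.4)): print(fit(w,(398,191.6),z,q,6), fit(w,(398,191.6),z-4,q,6))
print(fitm(w,(398,191.6),[(69.4,31.75)],6),fitm(w,(398,191.6),[(52,42)],6))
go([400,-333,150],93)
E
```

```text
time: 9.93
tool_pos: [397.9, 191.5, 191.6]
tcp_rot: [-180.0, 0.0, 93.2]
ft_force: [-0.3, 0.3, 0.1]
finger_gap: 85.8
grip_force: 0.0
(array([396.36143172, 191.19820067]), np.float64(-13.61231984820578)) (array([396.5910114 , 190.19503043]), np.float64(-13.737604433640051))
(array([396.5559652 , 191.36705171]), np.float64(-13.885082553768687)) (array([396.93831914, 190.55995118]), np.float64(-12.681693232401278))
[[-7.8, 396.5, 191.1], [-7.79, 396.0, 191.1], [-7.66, 396.0, 191.6], [-7.64, 396.5, 191.6]] [[-8.4, 392.5, 194.1], [-8.37, 392.5, 194.6], [-8.34, 392.0, 194.1], [-8.32, 392.0, 194.6]]
t 9.97 tcp [397.5 191.4 190.8] [-1.799e+02  3.000e-02  9.315e+01] shift cm [-52.37  -2.62   4.11] rot [-0.002  0.     0.003]
```

```bash
python3 -m handwheel '{"series":[[[-4,-0.2,0,0,0,0,1],[-10,-0.5,0,0,0,0,1],[-16,-0.8,0,0,0,0,1],[-22,-1.1,0,0,0,0,1],[-28,-1.4,0,0,0,0,1],[-34,-1.7,0,0,0,0,1],[-40,-2,0,0,0,0,1],[-46,-2.3,1.5,0,0,0,1],[-50,-2.5,3,0,0,0,1],[-52.4,-2.6,3,0,0,0,1],[-52.4,-2.6,3,0,0,0,1],[-52.4,-2.6,3,0,0,0,1]]]}'
python3 - <<'E'
from h import *
w=eyes.snapshot("wrist"); np.savez("w8.npz",**w); st,R=state(); print(st["tool_pos"])
print("edge",fit(w,(400,-334),16,37.6,8),fitm(w,(400,-334),[(16,38)],8)[:2]); print("boss",fit(w,(400,-334),38,13.7,8),fitm(w,(400,-334),[(38,14)],8)[:2]); print("both",fitm(w,(400,-334),[(38,14),(16,38),(16,14),(0,38)],8))
E
```

```text
time: 11.48
tool_pos: [400.5, -332.0, 161.0]
tcp_rot: [-179.9, -0.1, 93.1]
ft_force: [-0.3, -0.5, -0.2]
finger_gap: 85.6
grip_force: 0.0
[ 400.77910282 -331.90997334  161.37080158]
edge (array([ 400.0941792 , -334.79960605]), np.float64(-20.95150122368456)) [[-11.38, 400.0, -335.0], [-11.28, 400.5, -335.0]]
boss (array([ 399.78457513, -335.00813486]), np.float64(-17.0711220471481)) [[-9.26, 399.5, -335.0], [-9.22, 399.5, -335.5]]
both [[-31.43, 400.0, -335.5], [-31.05, 399.5, -335.5], [-30.98, 400.0, -336.0], [-30.85, 400.0, -335.0]]
```

```bash
python3 -c "
from h import *
go([400.8,-335,20],93.08)"
```

```text
t 11.53 tcp [ 400.8 -331.9  161.4] [-1.7995e+02 -7.0000e-02  9.3190e+01] shift cm [-0.33 -0.   14.14] rot [-0.001 -0.001  0.002]
```

```bash
python3 -m handwheel '{"series":[[[-0.3,0,3,0,0,0,0.7],[-0.3,0,7,0,0,0,0.6],[-0.3,0,10.5,0,0,0,0.55],[-0.3,0,12.8,0,0,0,0.55],[-0.3,0,13.8,0,0,0,0.55],[-0.3,0,14.1,0,0,0,0.5],[-0.3,0,14.1,0,0,0,0.4],[-0.3,0,14.1,0,0,0,0.3],[-0.3,0,14.1,0,0,0,0.25],[-0.3,0,14.1,0,0,0,0.25],[-0.3,0,14.1,0,0,0,0.25],[-0.3,0,14.1,0,0,0,0.25]]]}' 60
python3 - <<'E'
from h import *
w=eyes.snapshot("wrist"); st,R=state(); print(st["tool_pos"],st["ft_force"],st["finger_gap"],st["grip_force"])
print("edge",fit(w,(400,-334),16,37.6,8),"both",fitm(w,(400,-334),[(16,38),(0,38)],8))
E
```

```text
time: 13.02
tool_pos: [401.9, -336.7, 22.6]
tcp_rot: [179.9, 0.1, 93.1]
ft_force: [-1.2, 2.8, 5.0]
finger_gap: 25.9
grip_force: 58.6
[ 401.89984355 -336.65462927   22.61107401] [-0.57417504  2.21965901  6.20498506] 25.71892640586508 58.552839159965515
edge (array([ 400.87853502, -335.38732611]), np.float64(-18.113135413474577)) both [[-12.78, 401.0, -335.5], [-12.59, 400.5, -335.5], [-12.43, 401.0, -335.0], [-12.38, 400.5, -335.0]]
```

```bash
python3 -m handwheel '{"series":[[[0,0,-0.5,0,0,0,0.2],[0,0,-2,0,0,0,0.2],[0,0,-6,0,0,0,0.2],[0,0,-11,0,0,0,0.2],[0,0,-15.5,0,0,0,0.2],[0,0,-18,0,0,0,0.2],[0,0,-18,0,0,0,0.2],[0,0,-18,0,0,0,0.2]]]}' 60
python3 - <<'E'
from h import *
w=eyes.snapshot("wrist"); st,R=state(); z=st["tool_pos"][2]-22.6
f=fit(w,st["tool_pos"][:2],z+16,37.6,6);print(f,fitm(w,st["tool_pos"][:2],[(z+16,38),(z,38)],6)[:2],R.inv().apply([*f[0],z+16]-st["tool_pos"]))
go([398.1,190.2,200],93.08)
E
```

```text
time: 14.08
tool_pos: [400.6, -335.6, 199.9]
tcp_rot: [-179.9, -0.1, 93.1]
ft_force: [0.7, -0.2, -3.5]
finger_gap: 25.6
grip_force: 59.6
(array([ 399.62196208, -334.455146  ]), np.float64(-18.386976997059307)) [[-15.23, 399.37, -334.28], [-14.99, 399.37, -334.78]] [ 0.85319459 -0.68786811  6.60312704]
t 14.12 tcp [ 400.4 -335.3  199.3] [-1.7989e+02 -1.2000e-01  9.3150e+01] shift cm [5.248e+01 2.660e+00 3.000e-02] rot [-0.002 -0.002  0.001]
```

```bash
python3 -m handwheel '{"series":[[[4,0.2,0,0,0,0,0.2],[9,0.5,0,0,0,0,0.2],[15,0.8,0,0,0,0,0.2],[21,1.1,0,0,0,0,0.2],[27,1.4,0,0,0,0,0.2],[33,1.7,0,0,0,0,0.2],[39,2,0,0,0,0,0.2],[45,2.3,0,0,0,0,0.2],[49.5,2.5,0,0,0,0,0.2],[52.5,2.65,0,0,0,0,0.2],[52.5,2.65,0,0,0,0,0.2],[52.5,2.65,0,0,0,0,0.2]]]}' 60
python3 - <<'E'
from h import *
w=eyes.snapshot("wrist"); st,R=state(); z=st["tool_pos"][2]-22.6
f=fit(w,st["tool_pos"][:2],z+16,37.6,6);print(f,R.inv().apply([*f[0],z+16]-st["tool_pos"]))
go([398.1,190.4,96],93.08)
E
```

```text
time: 15.62
tool_pos: [398.0, 189.0, 199.8]
tcp_rot: [-179.9, 0.1, 93.2]
ft_force: [0.6, 0.7, -3.4]
finger_gap: 25.5
grip_force: 59.6
(array([395.8261747 , 190.74023666]), np.float64(-16.544892037943633)) [ 2.15703151 -2.33977042  6.60204427]
t 15.68 tcp [398.3 188.7 200.1] [-1.799e+02  5.000e-02  9.312e+01] shift cm [1.800e-01 1.000e-02 1.041e+01] rot [-0.002  0.001  0.001]
```

```bash
python3 -m handwheel '{"series":[[[0.16,0,2,0,0,0,0.2],[0.16,0,5,0,0,0,0.2],[0.16,0,8,0,0,0,0.2],[0.16,0,9.6,0,0,0,0.2],[0.16,0,10.2,0,0,0,0.2],[0.16,0,10.2,0,0,0,0.2],[0.16,0,10.2,0,0,0,0.2]]]}' 60
python3 - <<'E'
from h import *
w=eyes.snapshot("wrist"); st,R=state(); z=st["tool_pos"][2]-22.6
f=fit(w,st["tool_pos"][:2],z+16,37.6,6);print(f,fitm(w,f[0],[(z+16,38),(z,38)],4)[:2],R.inv().apply([*f[0],z+16]-st["tool_pos"]))
print("rim",[fit(w,(397,191.5),52,q,5,arc=(10,170)) for q in (41.5,42)])
go([398.1,190.4,86],93.08)
E
```

```text
time: 16.55
tool_pos: [399.6, 191.5, 100.3]
tcp_rot: [179.9, -0.0, 93.1]
ft_force: [0.1, 0.2, -2.8]
finger_gap: 25.5
grip_force: 59.6
(array([398.20855216, 192.63888825]), np.float64(-18.183876263425457)) [[-16.32, 398.71, 193.14], [-16.17, 398.71, 192.64]] [ 1.19686612 -1.25759767  6.59823945]
rim [(array([397.28599393, 195.04492026]), np.float64(-18.310171769700545)), (array([397.13500887, 194.44519172]), np.float64(-18.186767019420916))]
t 16.6 tcp [399.5 191.5 100.3] [ 1.7989e+02 -3.0000e-02  9.3150e+01] shift cm [-0.1  -0.15  1.43] rot [ 0.002 -0.001  0.001]
```

```bash
python3 -m handwheel '{"series":[[[-0.06,-0.08,0.3,0,0,0,0.2],[-0.06,-0.08,0.6,0,0,0,0.2],[-0.06,-0.08,0.6,0,0,0,0.2],[-0.06,-0.08,0.6,0,0,0,0.2],[-0.06,-0.08,0.6,0,0,0,0.2],[-0.06,-0.08,0.6,0,0,0,0.2]]]}' 60
python3 - <<'E'
from h import *
for i in range(3):
    w=eyes.snapshot("wrist"); st,R=state(); z=st["tool_pos"][2]-22.6
    f=fit(w,st["tool_pos"][:2],z+16,37.6,6);print(f[0],R.inv().apply([*f[0],z+16]-st["tool_pos"]).round(2))
    go([398.1,190.4,86],93.08)
E
```

```text
time: 17.35
tool_pos: [397.9, 190.6, 93.2]
tcp_rot: [180.0, -0.0, 93.2]
ft_force: [-0.8, -0.1, -2.5]
finger_gap: 25.3
grip_force: 59.6
[396.57495894 191.76890643] [ 1.24 -1.29  6.6 ]
t 17.4 tcp [397.9 190.6  93.2] [179.99  -0.    93.15] shift cm [-0.02  0.02  0.72] rot [ 0.    -0.     0.001]
[396.62205714 191.79082848] [ 1.26 -1.22  6.6 ]
t 17.45 tcp [397.9 190.6  93.1] [180.    -0.    93.15] shift cm [-0.02  0.02  0.71] rot [ 0.    -0.     0.001]
[396.61802375 191.7345025 ] [ 1.21 -1.26  6.6 ]
t 17.5 tcp [397.9 190.6  93.2] [179.99  -0.    93.15] shift cm [-0.02  0.01  0.72] rot [ 0.    -0.     0.001]
```

```bash
python3 -m handwheel '{"series":[[[-0.03,0,0.12,0,0,0,0.2],[-0.03,0,0.25,0,0,0,0.2],[-0.03,0,0.38,0,0,0,0.2],[-0.03,0,0.4,0,0,0,0.2],[-0.03,0,0.4,0,0,0,0.2]]]}' 60
```

```text
time: 18.12
tool_pos: [397.9, 190.3, 89.1]
tcp_rot: [-180.0, 0.0, 93.2]
ft_force: [0.4, 0.1, -2.1]
finger_gap: 25.5
grip_force: 59.6
```

```bash
python3 -m handwheel '{"series":[[[0,0,0.12,0,0,0,0.2],[0,0,0.22,0,0,0,0.2],[0,0,0.3,0,0,0,0.2],[0,0,0.33,0,0,0,0.2],[0,0,0.33,0,0,0,0.2]]]}' 60
```

```text
time: 18.75
tool_pos: [397.9, 190.3, 86.0]
tcp_rot: [-180.0, -0.0, 93.2]
ft_force: [-3.4, -0.5, 2.4]
finger_gap: 25.7
grip_force: 60.1
```

```bash
python3 -m handwheel '{"series":[[[0,0,0,0,0,0,0.3],[0,0,0,0,0,0,0.4],[0,0,0,0,0,0,0.6],[0,0,0,0,0,0,0.6],[0,0,-1,0,0,0,0.6],[0,0,-3,0,0,0,0.6],[0,0,-7,0,0,0,0.6],[0,0,-11,0,0,0,0.6],[0,0,-14,0,0,0,0.6],[0,0,-14,0,0,0,0.6],[0,0,-14,0,0,0,0.6]]]}'
python3 - <<'E'
from h import *
w=eyes.snapshot("wrist"); st,R=state(); print(st["tool_pos"],st["finger_gap"])
print("cap edge",fit(w,(397,191.5),79.4,37.6,6),"boss",fit(w,(397,191.5),101.4,13.7,6),"disc was 396.4,191.2")
v=dict(np.load("w4.npz")); k=1/1.5625; y=np.radians(3.1); ex=np.array([np.cos(y),np.sin(y),0]); ey=np.array([-np.sin(y),np.cos(y),0]); H=np.array([398.1,191.5,40])
def bar(th,m): return H+m*ex+97*(-np.sin(th)*ey+np.cos(th)*np.array([0,0,1]))
sc=eyes.snapshot("scene"); K=sc["mtx"]; 
for th in (1,1.05,1.1,1.15,1.2): print(th,bar(th,0).round(1),bar(th,38).round(1),"w4",[(proj(v,bar(th,m))*1.5625).round(0) for m in(-45,45)],"scene",[(proj(sc,bar(th,m))*1.5625).round(0) for m in(-35,35)])
np.savez("sc9.npz",**sc)
E
```

```text
time: 20.12
tool_pos: [397.7, 190.2, 225.5]
tcp_rot: [-180.0, 0.0, 93.2]
ft_force: [-0.2, 0.4, -0.8]
finger_gap: 51.3
grip_force: 0.0
[397.35431037 190.09205128 224.84698608] 51.50835785804022
cap edge (array([396.97510605, 191.47491714]), np.float64(-15.436254383254642)) boss (array([396.57939536, 191.86263467]), np.float64(-15.726243109429648)) disc was 396.4,191.2
1 [402.5 110.   92.4] [440.5 112.1  92.4] w4 [array([332., 271.]), array([488., 271.])] scene [array([372., 386.]), array([330., 362.])]
1.05 [402.7 107.5  88.3] [440.6 109.5  88.3] w4 [array([333., 273.]), array([486., 273.])] scene [array([373., 386.]), array([331., 363.])]
1.1 [402.8 105.2  84. ] [440.7 107.2  84. ] w4 [array([334., 275.]), array([485., 275.])] scene [array([375., 386.]), array([332., 363.])]
1.15 [402.9 103.1  79.6] [440.8 105.1  79.6] w4 [array([336., 277.]), array([483., 277.])] scene [array([376., 386.]), array([334., 364.])]
1.2 [403.  101.2  75.1] [440.9 103.3  75.1] w4 [array([337., 278.]), array([482., 278.])] scene [array([377., 387.]), array([335., 364.])]
```

```bash
python3 -c "
from h import *
go([440.7,107.2,220],3.1); go([440.7,107.2,70],3.1)"
```

```text
t 20.23 tcp [397.2 190.  224.6] [-1.7989e+02  3.0000e-02  9.3150e+01] shift cm [-8.51  3.89  0.45] rot [-1.000e-03  2.000e-03  1.572e+00]
t 20.23 tcp [397.2 190.  224.6] [-1.7989e+02  3.0000e-02  9.3150e+01] shift cm [-8.5   3.92 15.45] rot [-1.000e-03  2.000e-03  1.572e+00]
```

```bash
python3 -m handwheel '{"series":[[[-1,0.4,0,0,0,0.17,0.6],[-2,0.8,0,0,0,0.34,0.6],[-3,1.3,0,0,0,0.51,0.6],[-4,1.8,0,0,0,0.68,0.6],[-5,2.3,0,0,0,0.85,0.6],[-6,2.8,0,0,0,1.02,0.6],[-7,3.2,0,0,0,1.2,0.6],[-8,3.6,0,0,0,1.38,0.6],[-8.5,3.9,0.4,0,0,1.57,0.6],[-8.5,3.9,0.4,0,0,1.57,0.6],[-8.5,3.9,0.4,0,0,1.57,0.6],[-8.5,3.9,0.4,0,0,1.57,0.6]]]}'
python3 - <<'E'
from h import *
go([440.7,107.2,70],3.1)
w=eyes.snapshot("wrist"); np.savez("w10.npz",**w)
g=cv2.cvtColor(w["img"],cv2.COLOR_RGB2GRAY)
y=np.radians(3.1); ex=np.array([np.cos(y),np.sin(y),0]); ey=np.array([-np.sin(y),np.cos(y),0]); H=np.array([398.1,191.5,40])
for th in(1,1.1,1.2):
    for m in (25,38): 
        B=H+m*ex+97*(-np.sin(th)*ey+np.cos(th)*np.array([0,0,1])); u=proj(w,B); print(th,m,u.round(1))
u=[int(v) for v in u]
for dv in(-6,0,6): print(u[1]+dv,"cols",u[0]-24,g[u[1]+dv,u[0]-24:u[0]+24:1].tolist())
E
```

```text
time: 21.72
tool_pos: [441.4, 107.8, 221.7]
tcp_rot: [-180.0, 0.0, 3.4]
ft_force: [-0.6, 0.1, -0.1]
finger_gap: 51.1
grip_force: 0.0
t 21.73 tcp [441.4 107.8 221.7] [-1.80e+02  1.00e-02  3.36e+00] shift cm [-0.07  0.05 15.17] rot [-0.     0.     0.004]
1 25 [250.4 193.8]
1 38 [250.4 180.5]
1.1 25 [255.5 191.1]
1.1 38 [255.6 178.2]
1.2 25 [259.4 188.5]
1.2 38 [259.6 175.9]
169 cols 235 [109, 113, 117, 120, 120, 122, 121, 120, 120, 121, 119, 121, 126, 140, 152, 162, 167, 169, 170, 167, 165, 161, 155, 149, 141, 129, 115, 103, 100, 109, 115, 120, 120, 121, 121, 120, 116, 108, 97, 89, 91, 95, 99, 100, 101, 100, 101, 100]
175 cols 235 [84, 85, 84, 90, 105, 116, 121, 121, 120, 120, 121, 120, 128, 140, 153, 162, 168, 170, 170, 167, 165, 160, 154, 148, 139, 128, 114, 105, 105, 112, 119, 123, 122, 121, 121, 120, 115, 106, 96, 89, 91, 100, 102, 104, 104, 104, 103, 105]
181 cols 235 [85, 84, 85, 86, 86, 90, 104, 117, 121, 121, 119, 121, 128, 139, 153, 161, 167, 170, 170, 168, 165, 160, 154, 147, 138, 127, 114, 104, 104, 113, 119, 118, 108, 95, 90, 91, 92, 91, 84, 83, 91, 99, 104, 105, 104, 105, 105, 106]
```

```bash
python3 -m handwheel '{"series":[[[-0.05,0,4,0,0,0,0.6],[-0.05,0,8,0,0,0,0.6],[-0.05,0,11.5,0,0,0,0.6],[-0.05,0,13.5,0,0,0,0.6],[-0.05,0,14.7,0,0,0,0.6],[-0.05,0,15,0,0,0,0.6],[-0.05,0,15,0,0,0,0.45],[-0.05,0,15,0,0,0,0.3],[-0.05,0,15,0,0,0,0.2],[-0.05,0,15,0,0,0,0.1],[-0.05,0,15,0,0,0,0.1],[-0.05,0,15,0,0,0,0.1]]]}' 30; python3 -c "
from h import *
go([440.7,107.2,70],3.1)"
```

```text
time: 23.28
tool_pos: [441.7, 106.9, 72.6]
tcp_rot: [179.9, -0.1, 3.2]
ft_force: [-0.7, -5.5, 5.1]
finger_gap: 14.5
grip_force: 29.5
t 23.27 tcp [441.7 106.9  72.6] [ 1.7993e+02 -8.0000e-02  3.1900e+00] shift cm [-0.1  -0.04  0.26] rot [ 0.001 -0.001  0.002]
```

```bash
python3 -m handwheel '{"series":[[[0,-0.24,-0.42,0,0,0,0.1],[0,-0.48,-0.84,0,0,0,0.1],[0,-0.76,-1.24,0,0,0,0.1],[0,-1.05,-1.63,0,0,0,0.1],[0,-1.37,-2,0,0,0,0.1],[0,-1.69,-2.36,0,0,0,0.1],[0,-2.4,-3.02,0,0,0,0.1],[0,-3.17,-3.61,0,0,0,0.1],[0,-4,-4.11,0,0,0,0.1],[0,-4,-4.11,0,0,0,0.1]]]}' 30; python3 -c "
from h import *
go([440.7,107.2+86.45,72.6+53],3.1)"
```

```text
time: 24.52
tool_pos: [440.3, 144.9, 116.0]
tcp_rot: [179.7, -0.2, 3.2]
ft_force: [-7.6, -19.6, 24.5]
finger_gap: 14.8
grip_force: 31.1
t 24.52 tcp [440.3 144.9 116. ] [ 1.7969e+02 -1.5000e-01  3.1800e+00] shift cm [ 0.31 -4.86 -0.99] rot [ 0.005 -0.003  0.001]
```

```bash
python3 -m handwheel '{"series":[[[0,0,-0.4,0,0,0,0.1],[0,-0.15,-0.74,0,0,0,0.1],[0,-0.6,-0.95,0,0,0,0.1],[0,-1.02,-1.16,0,0,0,0.1],[0,-1.5,-1.33,0,0,0,0.1],[0,-1.93,-1.5,0,0,0,0.1],[0,-2.4,-1.62,0,0,0,0.1],[0,-2.87,-1.74,0,0,0,0.1],[0,-3.35,-1.81,0,0,0,0.1],[0,-3.83,-1.88,0,0,0,0.1],[0,-3.83,-1.88,0,0,0,0.1]]]}' 30; python3 -c "
from h import *
go([440.7,194.5,130],3.1)"
```

```text
time: 25.9
tool_pos: [438.0, 185.1, 132.3]
tcp_rot: [179.9, -0.2, 3.2]
ft_force: [4.6, -4.7, -0.1]
finger_gap: 14.3
grip_force: 30.3
t 25.9 tcp [438.  185.1 132.3] [ 1.7992e+02 -1.6000e-01  3.1900e+00] shift cm [ 0.32 -0.92  0.23] rot [ 0.001 -0.003  0.002]
```

```bash
python3 -m handwheel '{"series":[[[0,-0.3,0,0,0,0,0.1],[0,-0.6,-0.02,0,0,0,0.1],[0,-0.85,-0.03,0,0,0,0.1],[0,-1.0,-0.03,0,0,0,0.1],[0,-1.0,-0.03,0,0,0,0.1]]]}' 30
```

```text
time: 26.52
tool_pos: [437.6, 193.6, 133.4]
tcp_rot: [179.8, -0.2, 3.2]
ft_force: [1.2, -14.0, 8.7]
finger_gap: 14.4
grip_force: 30.6
```

```bash
python3 -m handwheel '{"series":[[[0,-0.15,0,0,0,0,0.1],[0,-0.25,0,0,0,0,0.1],[0,-0.25,0,0,0,0,0.1]]]}' 30
```

```text
time: 26.9
tool_pos: [437.6, 193.8, 133.3]
tcp_rot: [179.5, -0.1, 3.1]
ft_force: [1.2, -24.9, 11.6]
finger_gap: 14.5
grip_force: 31.2
```

```bash
python3 -m handwheel '{"series":[[[0,0.25,0.1,0,0,0,0.1],[0,0.25,0.1,0,0,0,0.2],[0,0.25,0.1,0,0,0,0.4],[0,0.25,0.1,0,0,0,0.5],[0,0.25,0,0,0,0,0.5],[0,0.25,-2,0,0,0,0.5],[0,0.25,-6,0,0,0,0.5],[0,0.25,-10,0,0,0,0.5],[0,0.25,-10,0,0,0,0.5],[0,0.25,-10,0,0,0,0.5]]]}' 30
python3 - <<'E'
from h import *
st,R=state(); w=eyes.snapshot("wrist"); np.savez("w11.npz",**w); g=cv2.cvtColor(w["img"],cv2.COLOR_RGB2GRAY)
y=np.radians(3.1); ex=np.array([np.cos(y),np.sin(y),0]); ey=np.array([-np.sin(y),np.cos(y),0]); H=np.array([398.1,191.5,40])
for th in(0,.05,.1,.2): print(th,proj(w,H+38*ex+97*(-np.sin(th)*ey+np.cos(th)*np.array([0,0,1]))).round(1))
u=proj(w,H+38*ex+[0,0,97]).astype(int); print(u,g[u[1],u[0]-30:u[0]+30].tolist())
E
```

```text
time: 28.15
tool_pos: [435.8, 195.7, 231.4]
tcp_rot: [180.0, 0.0, 3.2]
ft_force: [-0.3, -0.1, -0.0]
finger_gap: 43.0
grip_force: 0.0
0 [257.9 191. ]
0.05 [263.8 191. ]
0.1 [269.6 190.9]
0.2 [281.1 190.4]
[257 191] [180, 188, 191, 190, 190, 190, 189, 189, 188, 188, 188, 189, 187, 186, 187, 188, 188, 188, 186, 180, 164, 149, 148, 156, 165, 169, 169, 169, 172, 174, 171, 167, 162, 155, 147, 139, 130, 119, 111, 122, 153, 177, 186, 189, 188, 181, 163, 142, 131, 129, 129, 129, 129, 129, 128, 128, 127, 127, 125, 124]
```

```bash
python3 -c "
from bench import r
print(r.hand_in())"
```

```text
the job is handed in; nothing more can be done
None
```

I handed the job in at about 28 s, with the larger disc in the recess, the cap seated over it and the yoke swung up against its upright stop; no verdict was returned.

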